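# Let the tile press down on its ratchet

### The arm

A 6-joint arm with a two-finger parallel gripper is mounted at the origin on the work surface. World frame = base frame: x ahead of the robot, y to its left, z up, the work surface at z = 0. Lengths are in m, angles in rad, forces in N, time in s.
With the tool pointing down it reaches from about 0.375 to 0.9 m from the base axis. Payload 3.1 kg.
Tool frame: the origin (TCP) lies at the centre of the arm's flange, where the gripper is bolted on; the fingertips stand 182 mm ahead of it and the grasp point (between the pads) lies 164 mm ahead of it; z points along the fingers, y is the line along which they close (so a half turn about z gives the same grasp; the last joint's range is limited). The gripper opens to 87 mm and grips with 3 to 60 N. Pads are 19 mm wide; open, the fingers measure 117 mm over their backs; the gripper's body (75 mm by 190 mm) begins 51 mm behind the grasp point.
Start: joints at [-1.371, 0.527, 1.433, -0, 1.181, -0.178], TCP at [0.231, -0.581, 0.405] pointing down, gripper open.
Joint ranges: [-3.08, 3.08], [-0.75, 2.2], [0.22, 2.44], [-1.43, 4.57], [0, 2.65], [-2.85, 2.85]. Speed limits (rad/s): [2.79, 2.79, 3.14, 3.14, 3.14, 3.14].

### API

Orientations are given as a unit quaternion [x, y, z, w].
In Python, from rig import * gives the robot as it stands.
- The arm moves only by the tool move_arm, never from a script. Its argument "commands" is a list that holds one entry, the list of rows, each a list of 6 numbers: the shift along the tool's x, y, z in units of 40 mm (1.0 is 40 mm), then the turn, a rotation vector about the tool's x, y, z in rad. A call has 1 to 12 rows; each row is the pose to reach, as a shift and turn from the pose commanded when the call began, along the tool's axes at that moment; what a row does not reach only later rows make up. A row lasts 1/8 s, in which the tool goes at most 62.5 mm and 10.7 degrees, less where a joint would pass 70% of its speed; a pose out of reach is approached as far as the arm can. A call with a gripper value outside its range is refused whole. "claw" is the closure, from -1 (fully open) to 1 (shut), so that 0 is half open, set as the call begins (left out, the last holds). The fingers move at their own pace and stop on an object; "squeeze" is the grip in N (left out, the last holds). Time passes only in rows, so rows that repeat a pose let the fingers close. It gives the time, the measured TCP pose, the force, the opening and the grip force at its end, in the units of the state.
- get_obs(): the state, without advancing time (a new reading comes with each control period).
- camera(name): name is "side" or "top"; returns a dict with "pixels" (420x560x3 uint8, blue, green, red), "range_z" (420x560 float32, m along the optical axis (not along the pixel's ray), 0 where there is no reading), "camera_matrix" (3x3 intrinsics, pixels), "extrinsics" (4x4, takes a point from world to camera coordinates). Camera axes: x right, y up, looking along -z (the intrinsics and any distortion apply to the point x, -y, -z); pixel columns grow to the right and rows downward; lengths in m; the calibration is good to about 2 mm. A picture is of the moment at which its call begins.
- hand_in(): hands the job in; it is judged then, once.
The state is a dict: "time": time; "q": joint angles; "joint_velocities": joint speeds; "joint_torque": joint torques, N m; "position": TCP position; "tool_rot": TCP orientation; "ft_force": force on the tool from outside, world axes, zero at the start; "moment": the same for the moment, N m; "grip_width": finger opening in m; "grip_force": force on a finger pad.
Only numpy, scipy, OpenCV 4.12 (cv2) and the standard library are available. Lean on these libraries where they do the work, as an engineer would, in place of code of your own. Each camera call takes 0.05 s, during which the arm holds its last target. There are 200 camera calls.

### The job

The tile press is parked with its ram held up by the ratchet. Press the red thumb cap of the pawl down gently until its nose is lifted clear of the toothed wheel, keep it clear while the drum turns back and the ram sinks, then let the pawl drop back fully into the teeth so that the press plate is caught close above the tile: a gap of less than 25 mm, but without ever touching the tile. Work the press by that cap alone and never lean hard on it (a firm fingertip's push, always below 20 N), and leave everything else on the table where it is.

Things in the scene. Friction and masses are not known exactly. Their poses are not given: they have to be found in the camera images.
- press: Green cast bench tile press, fixed, on rubber levelling feet. Base 210 (x) x 300 (y) mm, 30 mm thick, its top is the bed; 0.28 m high. Origin: centre of the base's underside, 6 to 22 mm above the table; z up. Column at y = -90 mm, ram at y = +43 mm. On its +x face, in the plane x = +34 mm, sit the ratchet wheel (axis along x at y = 0, z = 185 mm) and the red pawl above it
- pawl: Red two-armed pawl, hinged along the press's x. Origin on the hinge: x = 0, y = -55, z = 236 mm of the press; arms at x = +34 mm. Its nose, a small brass roller in the teeth, is 60 mm to +y, the thumb cap 62 mm to -y. Cap down lifts the nose, a spring returns it. The spring takes 6 to 11 N to overcome; past the stop force climbs steeply: a push of 11 to 16 N keeps it clear
- lever_end (a point): Point on the pawl lever's top, under the middle of the red thumb cap (34 mm along x, 32 mm along y), at x = +36, y = -117, z = 247 mm of the press while seated. The cap, highest part there, sits on a screw: its top is 13 to 25 mm above this point, varying and not measured. From touch it must go down some 7 to 8 mm before the nose clears the teeth; the stop comes at about 8.5 mm
- wheel: Steel ratchet wheel, 100 mm across, 12 teeth 8 mm deep, on one shaft with the pinion drum (radius 30 mm) that carries the ram's rack: one tooth is 15.7 mm of ram. With the pawl clear the ram's weight turns it back by itself; a damper keeps the ram to 4 to 7 mm/s, differing from run to run. Origin: on the axis, x = 0, y = 0, z = 185 mm of the press. Not to be touched
- plate: Steel press plate (90 x 100 x 10 mm) on a brass screw at the foot of the ram's rack. Origin: on its underside, below the rack (x = 0, y = +43 mm of the press): its height is that of the pressing face. It starts caught by a tooth 87 to 120 mm above the press's underside, varying; each tooth let back lowers it 15.7 mm, so it stops only at its start height less multiples of 15.7 mm. Not to be touched
- tile: Loose terracotta tile, 80 x 80 x 15 mm, lying on the press bed under the plate; origin at the centre of its underside; its top is 15 mm higher, 45 mm above the press's underside
- stamp: Small round wooden stamp, 32 mm wide, 34 mm high, standing on the press bed in front of the column; origin under its centre; leave alone
- brush_pot: Terracotta pot with brushes, 96 mm wide, 100 mm high without the brushes (240 mm with); origin under its centre; leave alone
- tool_pot: Terracotta pot with modelling tools, 96 mm wide, 100 mm high (200 mm with the tools); origin under its centre; leave alone
- bowl: Blue bowl, 140 mm wide, 60 mm high; origin under its centre; leave alone
- cup: White cup, 76 mm wide, 80 mm high; origin under its centre; leave alone
- rolling_pin: Wooden rolling pin, 380 mm long with its handles along its x axis, 48 mm thick; origin under its middle; leave alone
- palette_knife: Palette knife lying flat along its x axis; leave alone
Mind the look-alikes: they are no part of the job. What is meant by the tile is not purple, and is the larger of those in its own colour.

How it is judged:
By the outcome, as a careful person would: the job done as asked, in the order asked, and still so for the second after the job is handed in, with the robot touching nothing.
It also fails if it takes over 67 s, if anything falls off the work surface, if the arm or the gripper's body presses on something with over 40 N, if the wrist force passes 120 N, or if a joint passes its speed limit or range.

## Working session

There is one attempt and no reset: what is moved stays moved. The work goes in short steps, Python scripts to look and compute and a tool call to move; the robot and the scene stay as the last step left them, time stands still between calls to the robot, and variables do not carry over. Pictures are saved under pics/ and viewed, at most 10 in all, crops included, and the job is handed in when it is done.

Besides the shell and the picture viewer there is one more tool, called after ">>>" by a JSON object that holds its "api" and its "payload", one argument or row to a line. move_arm: Moves the arm, as the interface text tells. Its arguments: {"type":"object","properties":{"commands":{"type":"array","items":{"type":"array","items":{"type":"array","items":{"type":"number"}}}},"claw":{"type":"number"},"squeeze":{"type":"number"}},"required":["commands"]}

```bash
mkdir -p pics; cat > h.py <<'E'
from rig import *
import numpy as np, cv2
def snap(n,f=None):
    c=camera(n)
    if f: cv2.imwrite('pics/'+f,c['pixels']); np.savez('pics/'+f+'.npz',**c)
    return c
def world(c):
    z=c['range_z'];K=c['camera_matrix'];v,u=np.indices(z.shape)
    p=np.stack([(u-K[0,2])/K[0,0]*z,-(v-K[1,2])/K[1,1]*z,-z,np.ones_like(z)],-1)
    return (p@np.linalg.inv(c['extrinsics']).T)[...,:3]
E
python3 - <<'E'
from h import *
for n in('side','top'):
    c=snap(n,n+'0.png');print(c.keys(),c['camera_matrix'],c['extrinsics'])
o=get_obs();print(o)
E
```

```text
dict_keys(['pixels', 'range_z', 'camera_matrix', 'extrinsics']) [[427.25173279   0.         278.14844889]
 [  0.         427.25173279 212.44069738]
 [  0.           0.           1.        ]] [[ 0.59405819  0.804248   -0.01673402 -0.26838024]
 [-0.49647674  0.38293192  0.77902118  0.12183044]
 [ 0.63293421 -0.45447586  0.62677426 -1.62360784]
 [ 0.          0.          0.          1.        ]]
dict_keys(['pixels', 'range_z', 'camera_matrix', 'extrinsics']) [[418.19875323   0.         276.47558674]
 [  0.         418.19875323 203.89931068]
 [  0.           0.           1.        ]] [[ 0.02521133 -0.99966447  0.00594463 -0.03756815]
 [ 0.99562388  0.02564381  0.08986372 -0.53987248]
 [-0.08998601  0.00365304  0.99593633 -1.28215236]
 [ 0.          0.          0.          1.        ]]
{'time': 0.1, 'q': array([-1.37148785e+00,  5.28402902e-01,  1.43380160e+00,  1.17953973e-06,
        1.18140772e+00, -1.78521966e-01]), 'joint_velocities': array([-0.00127953, -0.00081493, -0.00220822,  0.00038476, -0.00205628,
        0.00099744]), 'joint_torque': array([-1.10897785e-03, -4.40985417e+01, -1.77151233e+01,  6.35217852e-02,
        5.33868000e-02, -4.18219111e-05]), 'position': array([ 0.23051662, -0.58059608,  0.40384215]), 'tool_rot': array([ 9.82208069e-01,  1.87793208e-01, -9.94941241e-06, -1.00973752e-03]), 'ft_force': array([ 0.20576203,  0.09767012, -0.15681366]), 'moment': array([-0.05116611,  0.00857727,  0.06166459]), 'grip_force': 0.0, 'grip_width': 0.08695181887380862}
```

View pics/side0.png

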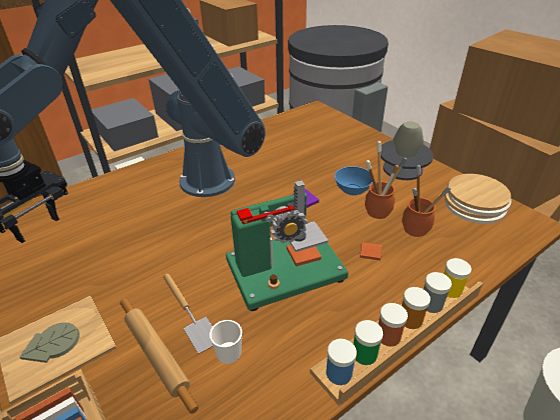

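View pics/top0.png

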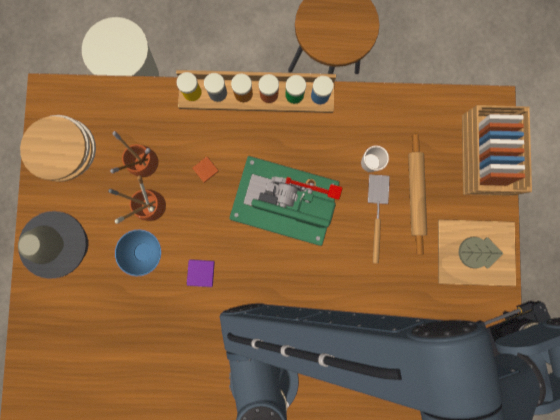

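The side view shows the press at (285,250), with the red thumb cap at (243,214), the plate at (308,237) and a terracotta tile on the bed at (303,254). The top view shows the cap at (335,191).

Things that could be mistaken for what I want:
- **Tile:** the terracotta tile on the bed at side (303,254) is the right one. The others are the smaller orange tile on the table at side (371,250) / top (205,169) and the purple one at top (201,273).
- **Cap:** the red square at top (335,191) is the cap. The red jar labels and the red lever are not.

```bash
cat > m.py <<'E'
from h import *
cl={}
for n in('side','top'):
    c=dict(np.load(f'pics/{n}0.png.npz'));W=world(c);px=c['pixels'];hsv=cv2.cvtColor(px,cv2.COLOR_BGR2HSV)
    roi=np.zeros(W.shape[:2],bool)
    if n=='side': roi[170:320,215:360]=1
    else: roi[145:255,220:355]=1
    ok=roi&(c['range_z']>0)
    g=ok&(hsv[...,0]>55)&(hsv[...,0]<95)&(hsv[...,1]>90)
    r=ok&((hsv[...,0]<4)|(hsv[...,0]>176))&(hsv[...,1]>200)
    P=W[g];h=np.histogram(P[:,2],np.arange(0,.32,.004));print(n,[(round(e,3),k) for e,k in zip(h[1],h[0]) if k>60])
    b=P[(P[:,2]>.025)&(P[:,2]<.06)]
    R=cv2.minAreaRect(b[:,:2].astype(np.float32)*1000);print(R,'med z',np.median(b[:,2]))
    Q=W[r];print('red',len(Q),np.percentile(Q,[0,50,100],axis=0).round(4).tolist())
    q=Q[Q[:,2]>np.percentile(Q[:,2],98)-.006];print('top red',len(q),q.mean(0),q.min(0),q.max(0))
    gr=ok&(hsv[...,1]<50)&(hsv[...,2]>110)
    G=W[gr];print('grey z',[(round(e,3),k) for e,k in zip(*np.histogram(G[:,2],np.arange(0,.36,.004))[::-1]) if k>15])
    x0,x1,y0,y1=(215,355,175,315) if n=='side' else (225,355,150,250)
    cv2.imwrite(f'pics/{n}crop.png',cv2.resize(px[y0:y1,x0:x1],None,fx=4 ,fy=4,interpolation=cv2.INTER_CUBIC))
E
python3 m.py; cd pics; python3 -c "
import cv2,numpy as np
a=cv2.imread('sidecrop.png');print(a.shape)"
```

```text
side [(np.float64(0.016), np.int64(86)), (np.float64(0.02), np.int64(104)), (np.float64(0.024), np.int64(96)), (np.float64(0.028), np.int64(132)), (np.float64(0.032), np.int64(213)), (np.float64(0.036), np.int64(1739)), (np.float64(0.04), np.int64(1267)), (np.float64(0.212), np.int64(68)), (np.float64(0.216), np.int64(85)), (np.float64(0.22), np.int64(145)), (np.float64(0.224), np.int64(166)), (np.float64(0.228), np.int64(171))]
((556.684326171875, -51.7890625), (297.025146484375, 209.1124725341797), 75.1811752319336) med z 0.03944938177035906
red 319 [[0.5365, -0.1896, 0.2508], [0.5656, -0.1523, 0.2587], [0.5935, -0.0476, 0.2838]]
top red 126 [ 0.55724564 -0.17265694  0.28024969] [ 0.53651392 -0.18964543  0.27642485] [ 0.57489453 -0.15449773  0.28375808]
grey z [(np.float64(0.044), np.int64(22)), (np.float64(0.112), np.int64(66)), (np.float64(0.116), np.int64(380)), (np.float64(0.12), np.int64(28)), (np.float64(0.22), np.int64(19)), (np.float64(0.236), np.int64(30)), (np.float64(0.296), np.int64(22))]
top [(np.float64(0.032), np.int64(585)), (np.float64(0.036), np.int64(1566)), (np.
[... 426 characters left out ...]
27959187] [ 0.5363556  -0.1845157   0.27694603] [ 0.56919722 -0.15181279  0.28520911]
grey z [(np.float64(0.036), np.int64(16)), (np.float64(0.04), np.int64(19)), (np.float64(0.044), np.int64(18)), (np.float64(0.108), np.int64(18)), (np.float64(0.112), np.int64(203)), (np.float64(0.116), np.int64(209)), (np.float64(0.12), np.int64(19)), (np.float64(0.2), np.int64(22)), (np.float64(0.204), np.int64(23)), (np.float64(0.208), np.int64(27)), (np.float64(0.212), np.int64(70)), (np.float64(0.216), np.int64(143)), (np.float64(0.22), np.int64(80)), (np.float64(0.224), np.int64(43)), (np.float64(0.236), np.int64(17)), (np.float64(0.248), np.int64(17)), (np.float64(0.296), np.int64(49))]
(560, 560, 3)
```

View pics/sidecrop.png

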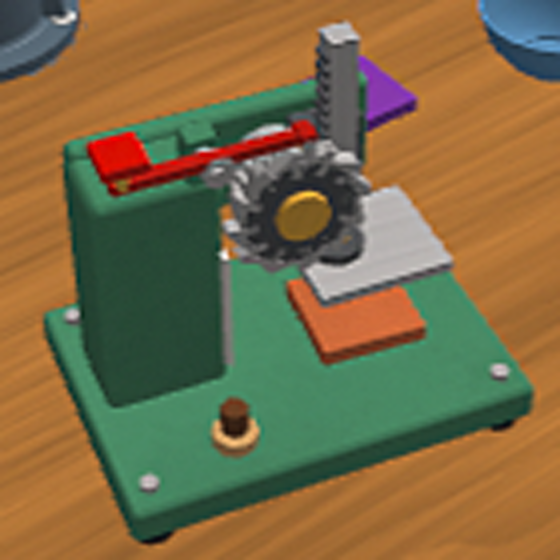

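The crop confirms the cap at crop (118,157), which is side (244,214). It also shows the plate above the larger terracotta tile at (355,318), and the small stamp at (235,425). The measurements match the description: bed top at z ≈ 0.039 m, cap top at z ≈ 0.280 m and (0.556, -0.170), and a yaw about -14.7° off. I'll move above the cap with the gripper closed.

>>> {"api": "move_arm", "payload": {
  "commands": [
    [[0, 0, -1.2, 0, 0, 0], [1, -0.6, -2.4, 0, 0, 0.05], [2.3, -1.3, -2.4, 0, 0, 0.13], [3.6, -2.07, -2.4, 0, 0, 0.2], [4.9, -2.82, -2.4, 0, 0, 0.28], [6.2, -3.57, -2.4, 0, 0, 0.35], [7.5, -4.32, -2.4, 0, 0, 0.43], [8.8, -5.06, -2.4, 0, 0, 0.5], [10, -5.75, -2.4, 0, 0, 0.57], [11, -6.33, -2.4, 0, 0, 0.63], [11.35, -6.53, -2.4, 0, 0, 0.634], [11.35, -6.53, -2.4, 0, 0, 0.634]]
  ],
  "claw": 1,
  "squeeze": 5
}}

```text
time: 1.6
position: [0.5563, -0.1702, 0.5003]
tool_rot: [0.992, -0.127, -0.001, 0.0]
ft_force: [-0.5, -1.0, -0.4]
grip_width: 0.0003
grip_force: 0.0
```

```bash
cat > gap.py <<'E'
from h import *
c0=(.5546,-.0493);a=np.deg2rad(75.3);yd=np.array([np.cos(a),np.sin(a)]);xd=np.array([yd[1],-yd[0]])
def gap(c,n):
    W=world(c).astype(float);off=np.array([.002,-.0025]) if n=='side' else np.array([-.002,.0025])
    d=W[...,:2]-c0-off;X=d@xd;Y=d@yd;Z=W[...,2];hsv=cv2.cvtColor(c['pixels'],cv2.COLOR_BGR2HSV)
    ok=c['range_z']>0
    pl=ok&(abs(X)<.040)&(Y>.0)&(Y<.088)&(hsv[...,1]<45)&(Z>.055)&(Z<.14)&(hsv[...,2]>110)
    bed=ok&(abs(X)<.1)&(abs(Y)<.145)&(hsv[...,0]>55)&(hsv[...,0]<95)&(hsv[...,1]>90)&(Z>.03)&(Z<.047)
    A=np.c_[X[bed],Y[bed],np.ones(bed.sum())];k=np.linalg.lstsq(A,Z[bed],rcond=None)[0]
    dz=Z[pl]-np.c_[X[pl],Y[pl],np.ones(pl.sum())]@k
    m=np.median(dz);u=abs(dz-m)<.006
    return pl.sum(),round(1e3*np.mean(dz[u])-25,2),round(1e3*(np.median(Z[bed])),2)
E
python3 - <<'E'
from gap import *
for n in('side','top'): print(n,gap(dict(np.load(f'pics/{n}0.png.npz')),n))
c=snap('side');print(gap(c,'side'))
c=snap('top','top1.png');print(gap(c,'top'))
o=get_obs();print(o['time'],o['position'],o['tool_rot'],o['ft_force'],o['grip_width'])
c=snap('side','side1.png');cv2.imwrite('pics/s1c.png',cv2.resize(c['pixels'][60:320,180:380],None,fx=2.2,fy=2.2))
E
```

```text
side (np.int64(278), np.float64(53.12), np.float64(39.64))
top (np.int64(195), np.float64(52.7), np.float64(38.11))
(np.int64(279), np.float64(53.04), np.float64(39.57))
(np.int64(198), np.float64(52.98), np.float64(38.12))
1.7 [ 0.55562175 -0.17157031  0.50046245] [ 9.91770624e-01 -1.28025922e-01 -5.58124021e-04  2.84674979e-04] [-0.41363163  0.87924394  0.82792055] 0.0008926994733211561
```

View pics/s1c.png

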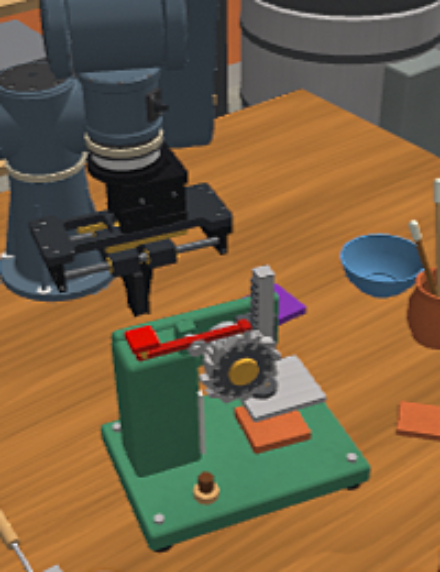

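The closed fingertips hang about 38 mm above the cap, near crop (140,312) with the cap at (142,340). The gap to the tile is 53 mm, so the catches come at 37.3, 21.6 and 5.9 mm. I'll let back two teeth, releasing at about 22 to 24 mm of sink. Descending now.

>>> {"api": "move_arm", "payload": {
  "commands": [
    [[0, 0, 0.3, 0, 0, 0], [0, 0, 0.6, 0, 0, 0], [0, 0, 0.75, 0, 0, 0], [0, 0, 0.83, 0, 0, 0], [0, 0, 0.83, 0, 0, 0]]
  ]
}}

```text
time: 2.38
position: [0.5562, -0.1707, 0.4673]
tool_rot: [0.992, -0.128, -0.0, -0.0]
ft_force: [0.2, 0.2, 0.4]
grip_width: 0.0006
grip_force: 0.0
```

>>> {"api": "move_arm", "payload": {
  "commands": [
    [[0, 0, 0.025, 0, 0, 0], [0, 0, 0.05, 0, 0, 0], [0, 0, 0.05, 0, 0, 0]]
  ]
}}

```text
time: 2.75
position: [0.5562, -0.1706, 0.4657]
tool_rot: [0.992, -0.128, 0.0, 0.0]
ft_force: [0.2, -0.2, -0.3]
grip_width: 0.0
grip_force: 0.0
```

>>> {"api": "move_arm", "payload": {
  "commands": [
    [[0, 0, 0.025, 0, 0, 0], [0, 0, 0.025, 0, 0, 0]]
  ]
}}

```text
time: 3.0
position: [0.5562, -0.1706, 0.4645]
tool_rot: [0.992, -0.128, -0.0, -0.0]
ft_force: [-0.4, -0.2, 1.1]
grip_width: 0.0004
grip_force: 0.0
```

>>> {"api": "move_arm", "payload": {
  "commands": [
    [[0, 0, 0.025, 0, 0, 0], [0, 0, 0.025, 0, 0, 0]]
  ]
}}

```text
time: 3.25
position: [0.5562, -0.1707, 0.4634]
tool_rot: [0.992, -0.128, -0.0, -0.0]
ft_force: [0.4, 0.1, 0.1]
grip_width: 0.0004
grip_force: 0.0
```

>>> {"api": "move_arm", "payload": {
  "commands": [
    [[0, 0, 0.025, 0, 0, 0], [0, 0, 0.025, 0, 0, 0]]
  ]
}}

```text
time: 3.5
position: [0.5562, -0.1707, 0.4629]
tool_rot: [0.992, -0.128, 0.0, 0.0]
ft_force: [-0.4, 1.3, 2.4]
grip_width: 0.0001
grip_force: 1.1
```

>>> {"api": "move_arm", "payload": {
  "commands": [
    [[0, 0, 0.025, 0, 0, 0], [0, 0, 0.025, 0, 0, 0]]
  ]
}}

```text
time: 3.75
position: [0.5562, -0.1708, 0.4625]
tool_rot: [0.992, -0.128, 0.0, 0.0]
ft_force: [-1.5, -0.8, 5.6]
grip_width: 0.0002
grip_force: 2.7
```

>>> {"api": "move_arm", "payload": {
  "commands": [
    [[0, 0, 0.025, 0, 0, 0], [0, 0, 0.05, 0, 0, 0], [0, 0, 0.05, 0, 0, 0]]
  ]
}}

```text
time: 4.12
position: [0.556, -0.1712, 0.4611]
tool_rot: [0.992, -0.128, 0.001, 0.001]
ft_force: [-2.9, -1.1, 7.8]
grip_width: 0.0005
grip_force: 3.7
```

>>> {"api": "move_arm", "payload": {
  "commands": [
    [[0, 0, 0.025, 0, 0, 0], [0, 0, 0.05, 0, 0, 0], [0, 0, 0.05, 0, 0, 0]]
  ]
}}

```text
time: 4.5
position: [0.5559, -0.1717, 0.4593]
tool_rot: [0.992, -0.128, 0.001, 0.002]
ft_force: [-3.3, -3.5, 8.6]
grip_width: 0.0004
grip_force: 4.1
```

>>> {"api": "move_arm", "payload": {
  "commands": [
    [[0, 0, 0.03, 0, 0, 0], [0, 0, 0.05, 0, 0, 0], [0, 0, 0.05, 0, 0, 0]]
  ]
}}

```text
time: 4.88
position: [0.5558, -0.1722, 0.4574]
tool_rot: [0.992, -0.128, 0.0, 0.003]
ft_force: [-4.4, -4.9, 7.7]
grip_width: 0.0006
grip_force: 4.2
```

>>> {"api": "move_arm", "payload": {
  "commands": [
    [[0, 0, 0.025, 0, 0, 0], [0, 0, 0.025, 0, 0, 0]]
  ]
}}

```text
time: 5.12
position: [0.5558, -0.1725, 0.4565]
tool_rot: [0.992, -0.128, 0.0, 0.003]
ft_force: [-4.4, -5.3, 7.2]
grip_width: 0.0004
grip_force: 4.1
```

The cap swings toward press -y as it tilts, so I'll follow it sideways while pressing on.

>>> {"api": "move_arm", "payload": {
  "commands": [
    [[0, 0.04, 0.012, 0, 0, 0], [0, 0.07, 0.025, 0, 0, 0]]
  ]
}}

```text
time: 5.38
position: [0.5553, -0.174, 0.4553]
tool_rot: [0.992, -0.128, 0.001, 0.001]
ft_force: [-2.6, -0.6, 8.2]
grip_width: 0.0004
grip_force: 4.1
```

```bash
python3 - <<'E'
from gap import *
print(gap(snap('side'),'side'));o=get_obs();print(o['time'],o['position'],o['ft_force'])
E
```

```text
(np.int64(284), np.float64(50.26), np.float64(39.62))
5.425 [ 0.55532271 -0.17406988  0.45523304] [-2.79548093 -0.94856712  8.41491994]
```

>>> {"api": "move_arm", "payload": {
  "commands": [
    [[0, 0, 0.02, 0, 0, 0], [0, 0, 0.03, 0, 0, 0]]
  ]
}}

```text
time: 5.68
position: [0.5553, -0.1742, 0.4543]
tool_rot: [0.992, -0.128, 0.001, 0.002]
ft_force: [-4.0, -2.0, 10.7]
grip_width: 0.0006
grip_force: 5.5
```

```bash
python3 - <<'E'
from gap import *
print(gap(snap('side'),'side'));o=get_obs();print(o['time'],o['position'],o['ft_force'])
E
```

```text
(np.int64(288), np.float64(48.71), np.float64(39.68))
5.725 [ 0.55530176 -0.17418525  0.45439312] [-3.9175183  -1.50622638  9.21488856]
```

>>> {"api": "move_arm", "payload": {
  "commands": [
    [[0, 0, 0.015, 0, 0, 0], [0, 0, 0.015, 0, 0, 0]]
  ]
}}

```text
time: 5.98
position: [0.5553, -0.1741, 0.4543]
tool_rot: [0.992, -0.128, 0.001, 0.002]
ft_force: [-5.0, -1.1, 11.8]
grip_width: 0.0002
grip_force: 6.0
```

```bash
python3 - <<'E'
from gap import *
print(gap(snap('side'),'side'));o=get_obs();print(o['time'],o['position'],o['ft_force'])
E
```

```text
(np.int64(291), np.float64(47.25), np.float64(39.64))
6.025 [ 0.5552598  -0.17411503  0.454316  ] [-5.32653137 -1.83936613 11.51407191]
```

>>> {"api": "move_arm", "payload": {
  "commands": [
    [[0, 0, 0, 0, 0, 0], [0, 0, 0, 0, 0, 0], [0, 0, 0, 0, 0, 0], [0, 0, 0, 0, 0, 0], [0, 0, 0, 0, 0, 0], [0, 0, 0, 0, 0, 0], [0, 0, 0, 0, 0, 0], [0, 0, 0, 0, 0, 0], [0, 0, 0, 0, 0, 0], [0, 0, 0, 0, 0, 0], [0, 0, 0, 0, 0, 0], [0, 0, 0, 0, 0, 0]]
  ]
}}

```text
time: 7.52
position: [0.5553, -0.1741, 0.4543]
tool_rot: [0.992, -0.128, 0.001, 0.002]
ft_force: [-3.9, -2.4, 11.1]
grip_width: 0.0004
grip_force: 5.9
```

```bash
python3 - <<'E'
from gap import *
print(gap(snap('side'),'side'));o=get_obs();print(o['time'],o['position'],o['ft_force'])
E
```

```text
(np.int64(308), np.float64(39.41), np.float64(39.69))
7.575 [ 0.55525382 -0.17412528  0.45431908] [-4.14742783 -2.22081902 12.52101553]
```

>>> {"api": "move_arm", "payload": {
  "commands": [
    [[0, 0, 0, 0, 0, 0], [0, 0, 0, 0, 0, 0], [0, 0, 0, 0, 0, 0], [0, 0, 0, 0, 0, 0], [0, 0, 0, 0, 0, 0], [0, 0, 0, 0, 0, 0], [0, 0, 0, 0, 0, 0], [0, 0, 0, 0, 0, 0], [0, 0, 0, 0, 0, 0], [0, 0, 0, 0, 0, 0], [0, 0, 0, 0, 0, 0], [0, 0, 0, 0, 0, 0]]
  ]
}}

```text
time: 9.07
position: [0.5553, -0.1741, 0.4544]
tool_rot: [0.992, -0.128, 0.001, 0.002]
ft_force: [-4.3, -1.6, 11.2]
grip_width: 0.0005
grip_force: 5.9
```

>>> {"api": "move_arm", "payload": {
  "commands": [
    [[0, 0, 0, 0, 0, 0], [0, 0, 0, 0, 0, 0], [0, -0.05, -0.35, 0, 0, 0], [0, -0.05, -1, 0, 0, 0], [0, -0.05, -1.5, 0, 0, 0], [0, -0.05, -1.5, 0, 0, 0]]
  ]
}}

```text
time: 9.82
position: [0.5563, -0.1714, 0.5133]
tool_rot: [0.992, -0.128, 0.002, 0.001]
ft_force: [-0.1, -0.4, 0.2]
grip_width: 0.0006
grip_force: 0.0
```

```bash
python3 - <<'E'
from gap import *
print(gap(snap('side'),'side'));o=get_obs();print(o['time'],o['position'],o['ft_force'])
E
```

```text
(np.int64(327), np.float64(26.78), np.float64(39.63))
9.875 [ 0.55598323 -0.17124108  0.5119126 ] [-0.74405936 -0.35937986  0.24077469]
```

Pawl released; now waiting for the catch.

>>> {"api": "move_arm", "payload": {
  "commands": [
    [[0, 0, 0, 0, 0, 0], [0, 0, 0, 0, 0, 0], [0, 0, 0, 0, 0, 0], [0, 0, 0, 0, 0, 0], [0, 0, 0, 0, 0, 0], [0, 0, 0, 0, 0, 0], [0, 0, 0, 0, 0, 0], [0, 0, 0, 0, 0, 0], [0, 0, 0, 0, 0, 0], [0, 0, 0, 0, 0, 0], [0, 0, 0, 0, 0, 0], [0, 0, 0, 0, 0, 0]]
  ]
}}

```text
time: 11.38
position: [0.556, -0.1714, 0.5117]
tool_rot: [0.992, -0.128, -0.0, 0.0]
ft_force: [0.9, 0.3, -0.8]
grip_width: 0.0008
grip_force: 0.0
```

```bash
python3 - <<'E'
from gap import *
for i in range(4): print(gap(snap('side'),'side'),gap(snap('top'),'top'))
c=snap('side','side2.png');cv2.imwrite('pics/s2c.png',cv2.resize(c['pixels'][175:315,215:355],None,fx=4,fy=4,interpolation=2));print(get_obs()['time'])
E
```

```text
(np.int64(330), np.float64(21.49), np.float64(39.61)) (np.int64(180), np.float64(21.55), np.float64(38.0))
(np.int64(338), np.float64(21.83), np.float64(39.6)) (np.int64(178), np.float64(21.7), np.float64(38.05))
(np.int64(335), np.float64(21.66), np.float64(39.67)) (np.int64(179), np.float64(21.11), np.float64(38.17))
(np.int64(332), np.float64(21.73), np.float64(39.59)) (np.int64(181), np.float64(21.94), np.float64(38.17))
11.825
```

View pics/s2c.png

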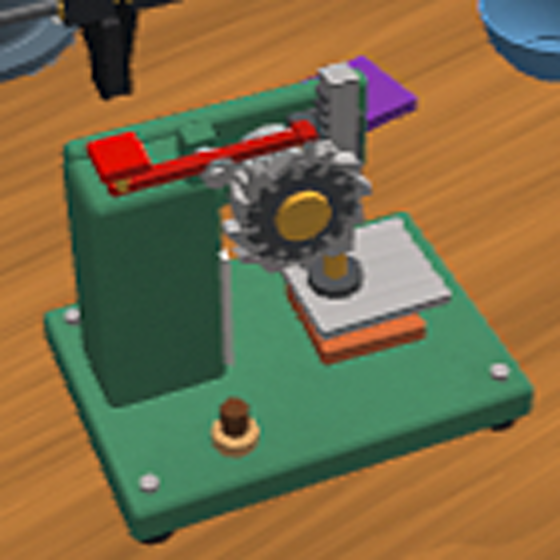

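The plate is caught and steady at a 21.6 mm gap, exactly two teeth down. The pawl sits in the teeth with the cap back in its start position at crop (118,157), and the tile and stamp haven't moved. Handing in.

```bash
python3 -c "
from rig import *
print(hand_in())"
```

```text
the job is handed in; nothing more can be done
None
```

The job is handed in: the ram came down two teeth and the plate is caught about 21.6 mm above the tile without touching it; force readings on the cap stayed around 13 N, and the pawl is back in the teeth with the gripper clear.

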